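# Layer a tasting bite and uncap the flavour bottle

### The job

Build the tasting bite: lay the round biscuit flat in the middle of the dark slate, let go, and then set the ivory coin chocolate centred on top of the biscuit and let go. Then open the flavour bottle for it: press its white safety cap down, and while pressing twist it anticlockwise until it is free, lift it off, and finish still gripping it, upright and still, a few centimetres straight above the open neck. Leave the gift box, stamp and scraper where they are and the finished stack undisturbed.

Things in the scene. Friction and masses are not known exactly. Their poses are not given: they have to be found in the camera images.
- slate: round dark grey slate serving disc, 100 mm across and 8 mm thick, no rim, fixed in an empty flat metal display tray. Origin: centre of its underside, 2 mm above the worktop; z up; its top is 10 mm above the worktop.
- biscuit: loose round golden biscuit disc, 52 mm across, 10 mm thick, 25 g. Origin: centre of its underside, z up. Lies flat on the bare worktop at first, well to the right or left of the robot; the coin lies on the other side.
- coin: loose round ivory coin-shaped chocolate, 40 mm across, 10 mm thick, 15 g, with a dark dot in the middle of its flat top. Origin: centre of its underside, z up.
- bottle: short amber bottle, fixed upright in a steel bench stand (90 mm wide foot, 8 mm thick); cannot move. Origin: centre of the stand's underside, z up on the bottle's axis. Bottle body 60 mm across, sloping in above z = 52 mm to the neck; neck top at z = 92 mm.
- bottle_mouth (a point): centre of the neck's top rim, on the bottle's axis, 92 mm above the worktop; the neck with its ledges is 39 mm across.
- cap: loose white ribbed round push-and-turn safety cap, red turn arrow on top, 49 mm across, 29 mm tall, 30 g. Origin: centre of its lower edge, z up; on at first, lower edge at 75 mm, top at 104 mm above the worktop, up to 2 mm off the axis. Two inner lugs are locked under ledges of the neck: it neither lifts nor turns until pressed down at least 5 mm.
- cap_top (a point): centre of the cap's top, 29 mm above its origin. Held down 5 to 7.5 mm the cap turns anticlockwise seen from above; from about 50 degrees on (end stop at about 130; aim at 75) the lugs are past the ledges and it lifts straight off, needing some 20 mm of straight rise to clear the neck. A firm grip (about 35 N) on its sides carries the push.
- seal_spring (a joint): how far the spring seal under the cap is pressed down from the locked position, m: 0 at first, 0.0075 at its rigid stop, about -0.002 when the cap is off. It pushes up with about 5 N at 0, 10 N at 0.005, 12.5 N at 0.0075.
- gift_box: dark brown gift box with an orange ribbon, 91x61x48 mm, loose, to be left alone. Origin: centre of its underside.
- stamp: rubber stamp with a red handle on a wooden block, 26x40x59 mm, loose, to be left alone. Origin: centre of its underside.
- scraper: bench scraper lying flat, steel blade with a wooden bar, 88x115x19 mm, loose, to be left alone. Origin: centre of its underside.
There are look-alikes about, which are no part of the job. There is more than one size of the cap; the job needs the smallest.

How it is judged:
On the way, in this order (a step that is already met when the one before it is completed fails the run):
1. the biscuit lies flat in the middle of the slate, let go (horizontal distance between biscuit and slate below 0.012 m and z of biscuit in the frame of slate between 0.0055 and 0.0105 m and angle between biscuit's own z axis and vertical below 0.12 rad and contact force between the fingers and biscuit below 0.05 N and linear speed of biscuit below 0.02 m/s), for 0.2 s.
2. the coin chocolate lies centred on the biscuit, let go (horizontal distance between biscuit and slate below 0.012 m and z of biscuit in the frame of slate between 0.0055 and 0.0105 m and angle between each of biscuit, coin's own z axis and vertical below 0.12 rad and horizontal distance between coin and biscuit below 0.008 m and z of coin in the frame of biscuit between 0.0075 and 0.0125 m and contact force between the fingers and coin below 0.05 N and linear speed of coin below 0.02 m/s), for 0.2 s.
3. the cap is pressed down against its spring (3 mm or more) (value of joint seal_spring above 0.003 m), for 0.1 s.
4. the cap is turned by more than about 43 degrees (angle between the x axis of cap and the x axis of bottle, either way round above 0.75 rad), for 0.1 s.
At the end, for the whole second after the job is handed in: Biscuit flat on the slate within 12 mm of its centre, coin flat on the biscuit within 8 mm, both let go and at rest; cap gripped, still, clear of the bottle, within 0.25 rad of upright, its lower edge 10 to 120 mm above the neck rim and within 25 mm of the axis (all of step 2 and contact force between the fingers and biscuit below 0.05 N and linear speed of biscuit below 0.02 m/s and z of cap in the frame of bottle_mouth between 0.01 and 0.12 m and horizontal distance between cap and bottle_mouth below 0.025 m and angle between cap's own z axis and vertical below 0.25 rad and linear speed of cap below 0.03 m/s and contact force between the fingers and cap above 1 N and contact force between cap and bottle below 0.05 N); the arm keeps its last pose, push and grip.
It fails at once if the gift box is moved by more than 25 mm (distance of gift_box from where it was at the start of the episode above 0.025 m).
It fails at once if the stamp is moved by more than 25 mm (distance of stamp from where it was at the start of the episode above 0.025 m).
It fails at once if the scraper is moved by more than 25 mm (distance of scraper from where it was at the start of the episode above 0.025 m).
It also fails if it takes over 64 s, if anything falls off the work surface, if the arm or the gripper's body presses on something with over 40 N, if the wrist force passes 120 N, or if a joint passes its speed limit or range.

### The arm

A 6-joint arm with a two-finger parallel gripper is mounted at the origin on a cart in front of the work surface, level with it; the furniture and walls round the work are solid. World frame = base frame: x ahead of the robot, y to its left, z up, the work surface at z = 0. Lengths are in m, angles in rad, forces in N, time in s.
With the tool pointing down it reaches from about 0.35 to 0.975 m from the base axis. Payload 4.9 kg.
Tool frame: the origin (TCP) lies midway between the tips of the shut fingers; the grasp point (between the pads) lies 19 mm behind it; z points along the fingers, y is the line along which they close (so a half turn about z gives the same grasp; the last joint's range is limited). The gripper opens to 85 mm and grips with 20 to 120 N. Pads are 22 mm wide; open, the fingers measure 114 mm over their backs; the gripper's body (76 mm by 85 mm) begins 54 mm behind the grasp point. The pads swing forward as they close: fully open they stand 13 mm farther back than shut.
Start: joints at [1.079, 0.053, 1.613, -0, 1.476, -0.119], TCP at [0.228, 0.582, 0.231] pointing down, gripper open.
Joint ranges: [-3.01, 3.01], [-1.01, 2.22], [0.06, 2.58], [-1.02, 4.17], [0.09, 2.62], [-3.14, 3.14]. Speed limits (rad/s): [2.57, 2.57, 3.14, 3.14, 3.14, 3.14].

### API

Orientations are given as a rotation vector (axis times angle).
In Python, from station import ctrl, optics, job gives the robot as it stands.
- The arm moves only by the shell command python3 -m jog 'ROWS' [OPENING] [FORCE]. ROWS is JSON, a list of rows, each a list of 2 entries, a list of its own where there are three numbers: the shift along the tool's x, y, z in m, then the turn, a rotation vector about the tool's x, y, z in rad. A call has 1 to 5 rows; each row is the pose to reach, as a shift and turn from the pose commanded when the call began, along the tool's axes at that moment; what a row does not reach only later rows make up. A row lasts 1/10 s, in which the tool goes at most 50 mm and 8.59 degrees, less where a joint would pass 70% of its speed; a pose out of reach is approached as far as the arm can. A call with a gripper value outside its range is refused whole. OPENING is the opening, from 0 (shut) to 1 (fully open), set as the call begins (- or left out, the last holds). The fingers move at their own pace and stop on an object; FORCE is the grip in N (left out, the last holds). Time passes only in rows, so rows that repeat a pose let the fingers close. It gives the time, the measured TCP pose, the force, the opening and the grip force at its end, in the units of the state.
- ctrl.get_obs(): the state, without advancing time (a new reading comes with each control period).
- optics.get_image(name): name is "scene" or "top"; returns a dict with "image" (400x640x3 uint8, blue, green, red), "fx", "fy", "cx", "cy" (pixels), "rvec" (rotation vector, rad) and "tvec" (3), from world to camera coordinates, as OpenCV has them. Camera axes: x right, y down, z forward; pixel columns grow to the right and rows downward; lengths in m; the calibration is good to about 2 mm. A picture is of the moment at which its call begins. There is no depth.
- job.finish_job(): hands the job in; it is judged then, once.
The state is a dict: "t": time; "q": joint angles; "dq": joint speeds; "effort": joint torques, N m; "tool_pos": TCP position; "tool_rot": TCP orientation; "contact_force": force on the tool from outside, world axes, zero at the start; "wrist_torque": the same for the moment, N m; "opening": finger opening in m; "grip_force": force on a finger pad.
Only numpy, scipy, OpenCV 4.12 (cv2) and the standard library are available. Lean on these libraries where they do the work, as an engineer would, in place of code of your own. Each camera call takes 0.05 s, during which the arm holds its last target. There are 200 camera calls.

## Working session

There is one attempt and no reset: what is moved stays moved. The work goes in short steps, Python scripts to look and compute and a shell command to move; the robot and the scene stay as the last step left them, time stands still between calls to the robot, and variables do not carry over. Pictures are saved under pics/ and viewed, at most 10 in all, crops included, and the job is handed in when it is done.

```bash
ls; mkdir -p pics; python3 - <<'E'
from station import ctrl, optics, job
import cv2, pickle
o=ctrl.get_obs(); print(o)
d={}
for n in ("scene","top"):
    r=optics.get_image(n); d[n]=r; cv2.imwrite(f"pics/{n}0.png",r["image"])
    print(n,{k:v for k,v in r.items() if k!="image"})
pickle.dump(d,open("d0.pkl","wb"))
E
```

```text
pics
{'t': 0.0, 'q': array([ 1.07901553e+00,  5.33925150e-02,  1.61431810e+00, -4.14241902e-05,
        1.47597451e+00, -1.18974739e-01]), 'dq': array([ 0.00082226, -0.00079057,  0.00111254, -0.0009057 , -0.00100605,
       -0.00035338]), 'effort': array([-7.13209429e-04, -3.93686378e+01, -3.70172954e+01, -1.87835817e-04,
        7.12881127e-03, -3.56204896e-05]), 'tool_pos': array([0.22734092, 0.58151225, 0.23002651]), 'tool_rot': array([-0.58210133, -3.08659151,  0.00315365]), 'contact_force': array([0.74221488, 0.22646145, 0.15886917]), 'wrist_torque': array([-0.01051001,  0.01470768, -0.01875618]), 'grip_force': 0.0, 'opening': 0.08537472121734949}
scene {'fx': 473.24129127391984, 'fy': 473.24129127391984, 'cx': 320.61013035309804, 'cy': 201.9437379135481, 'rvec': array([ 0.60196292, -2.58366954,  1.3168814 ]), 'tvec': array([0.44808053, 0.2342518 , 1.34123595])}
top {'fx': 428.5906333679665, 'fy': 428.5906333679665, 'cx': 316.8431127629321, 'cy': 199.19744617508758, 'rvec': array([ 1.99544322, -2.22907926,  0.22851663]), 'tvec': array([0.01178314, 0.55661431, 1.33699223])}
```

View pics/scene0.png

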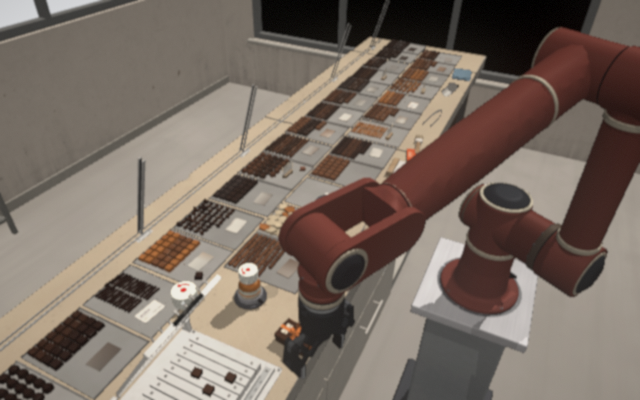

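View pics/top0.png

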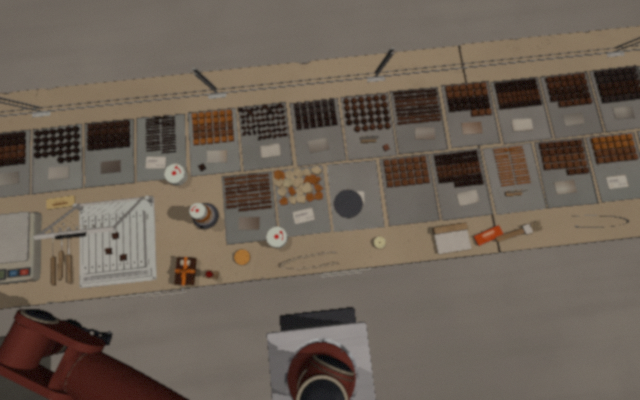

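The top view shows the slate at (348,204), the golden disc at (242,257), the ivory disc with a dot at (379,242), the bottle and cap at (202,213), and loose caps at (175,173) and (277,236). The gift box is at (185,271), the stamp at about (209,273) and the scraper at about (453,238). The scene view has the bottle at (248,285) and a loose cap at (183,290).

Candidates:
- **Biscuit:** the disc at (242,257), or bites in the trays at (212,127).
- **Coin:** the disc at (379,242), or pale chocolates at (300,185).
- **Cap:** (202,213) on the bottle, or the loose ones at (175,173) and (277,236).
- **Slate:** (348,204), or the grey cards in the trays.

I'll check these in one crop.

```bash
cat > h.py <<'E'
import numpy as np, cv2, pickle
def ray(r,uv):
    R=cv2.Rodrigues(r["rvec"])[0]; c=-R.T@r["tvec"]
    d=R.T@np.array([(uv[0]-r["cx"])/r["fx"],(uv[1]-r["cy"])/r["fy"],1.]); return c,d/np.linalg.norm(d)
def plane(r,uv,z):
    c,d=ray(r,uv); return c+d*(z-c[2])/d[2]
def proj(r,p):
    return cv2.projectPoints(np.array([p],float),r["rvec"],r["tvec"],np.array([[r["fx"],0,r["cx"]],[0,r["fy"],r["cy"]],[0,0,1]]),None)[0][0,0]
def blob(img,box,lo,hi):
    x0,y0,x1,y1=box; m=cv2.inRange(cv2.cvtColor(img[y0:y1,x0:x1],cv2.COLOR_BGR2HSV),lo,hi)
    cs=cv2.findContours(m,cv2.RETR_EXTERNAL,cv2.CHAIN_APPROX_NONE)[0]
    c=max(cs,key=cv2.contourArea); (a,b),s,th=cv2.fitEllipse(cv2.convexHull(c))
    return (a+x0,b+y0),s,cv2.contourArea(c)
E
python3 - <<'E'
from h import *
d=pickle.load(open("d0.pkl","rb")); t=d["top"]; im=t["image"]
cv2.imwrite("pics/crop1.png",cv2.resize(im[150:295,140:400],None,fx=3,fy=3,interpolation=cv2.INTER_CUBIC))
h=cv2.cvtColor(im,cv2.COLOR_BGR2HSV)
for n,u,z in (("bis",(242,257),.01),("coin",(379,242),.01),("slate",(348,204),.01),("cap",(202,213),.104),("c2",(175,173),.1),("c3",(277,236),.03),("bg",(330,240),0)):
    print(n,plane(t,u,z).round(3),h[u[1],u[0]], h[u[1]+2,u[0]+3])
E
```

```text
bis [0.399 0.215 0.01 ] [ 16 170 162] [ 16 165 161]
coin [ 0.399 -0.238  0.01 ] [ 22  78 148] [ 23  71 165]
slate [ 0.537 -0.153  0.01 ] [120  13  58] [ 0  0 54]
cap [0.541 0.313 0.104] [ 30  17 170] [ 16  50 118]
c2 [0.681 0.393 0.1  ] [  3 127 161] [ 30  18 171]
c3 [0.453 0.093 0.03 ] [  2 166 161] [ 17  31 171]
bg [ 0.424 -0.079  0.   ] [ 17  76 134] [ 17  76 137]
```

View pics/crop1.png

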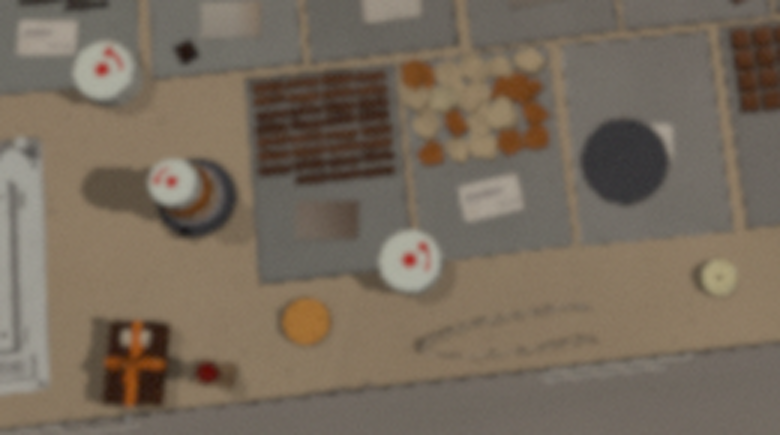

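The crop confirms it. The biscuit is at crop (305,321), the coin with its dot at (718,277) and the slate at (625,160). The cap on the bottle at (172,182) is the smallest of the three; the two larger ones are loose. Now I'll measure precisely.

```bash
python3 - <<'E'
from h import *
d=pickle.load(open("d0.pkl","rb")); t=d["top"]; s=d["scene"]
up=lambda im:cv2.resize(im,None,fx=4,fy=4,interpolation=cv2.INTER_CUBIC)
def B(r,box,lo,hi,z):
    (u,v),ax,A=blob(up(r["image"]),[4*b for b in box],lo,hi); u=(u+.5)/4-.5;v=(v+.5)/4-.5
    p=plane(r,(u,v),z); print((round(u,1),round(v,1)),np.round(np.array(ax)/4,1),A/16,p.round(4)); return (u,v)
print("cam",ray(t,(0,0))[0].round(3),ray(s,(0,0))[0].round(3))
print("bis");B(t,(228,243,256,271),(10,120,60),(25,255,255),.007)
print("coin");B(t,(366,230,392,254),(18,30,60),(35,255,255),.007); B(t,(366,230,392,254),(18,30,145),(35,255,255),.007)
print("slate");B(t,(328,185,368,226),(0,0,30),(180,80,85),.009)
print("cap");a=B(t,(186,198,215,224),(0,0,140),(180,60,255),.104)
b=B(s,(232,258,265,283),(0,0,140),(180,70,255),.104)
# triangulate cap top
c1,d1=ray(t,a);c2,d2=ray(s,b)
A=np.stack([d1,-d2],1);k=np.linalg.lstsq(A,c2-c1,rcond=None)[0]
p,q=c1+k[0]*d1,c2+k[1]*d2;print(p,q)
print("pixels/m at slate",np.linalg.norm(proj(t,(.53,-.1,.01))-proj(t,(.53,-.2,.01)))*10)
im=s["image"];cv2.imwrite("pics/crop2.png",cv2.resize(im[250:370,160:340],None,fx=4,fy=4,interpolation=cv2.INTER_CUBIC))
E
```

```text
cam [ 0.268 -0.023  1.423] [0.018 1.053 0.972]
bis
(241.6, 256.7) [15.8 16.4] 198.46875 [0.4007 0.2163 0.007 ]
coin
(378.0, 243.3) [16.8 22.2] 175.84375 [ 0.3948 -0.235   0.007 ]
(379.9, 241.5) [11.6 12.3] 106.21875 [ 0.4    -0.2421  0.007 ]
slate
(347.6, 203.5) [28.3 29.2] 633.4375 [ 0.5388 -0.1517  0.009 ]
cap
(196.9, 209.5) [15.8 16. ] 186.5 [0.5535 0.3283 0.104 ]
(243.0, 272.5) [18.1 31.9] 346.03125 [0.555  0.3451 0.104 ]
[0.5567477  0.33228403 0.08913604] [0.56300574 0.33460954 0.0911096 ]
pixels/m at slate 297.4196492380658
```

View pics/crop2.png

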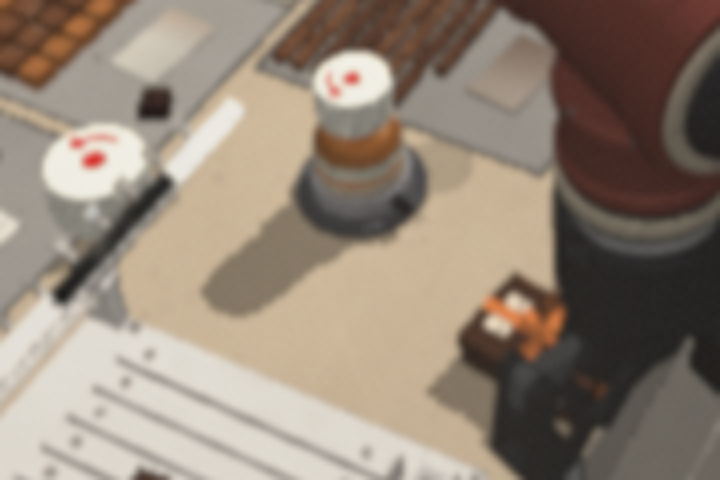

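The scene crop shows the cap on its bottle with the dot at crop (351,78), which is px (247.7,269.5). The gripper is near the gift box at crop (510,325). The cap and coin dots are their centres, so I'll measure those and square up the tool yaw.

```bash
python3 - <<'E'
from h import *
d=pickle.load(open("d0.pkl","rb")); t=d["top"]; s=d["scene"]
def dot(r,uv,rad,f):
    x0,y0=uv[0]-rad,uv[1]-rad; c=r["image"][y0:uv[1]+rad+1,x0:uv[0]+rad+1].astype(float)
    w=f(c); w=np.clip(w-.4*w.max(),0,None); yy,xx=np.mgrid[:w.shape[0],:w.shape[1]]
    return (x0+(w*xx).sum()/w.sum(),y0+(w*yy).sum()/w.sum())
red=lambda c:c[...,2]-c[...,1]
a=dot(t,(197,210),2,red);b=dot(s,(248,269),3,red)
print("cap dot",a,b,plane(t,a,.104),plane(s,b,.104))
k=dot(t,(379,242),3,lambda c:c.sum(2).max()-c.sum(2)); print("coin dot",k,plane(t,k,.01))
print(t["image"][234:250,371:388].sum(2))
m=(t["image"][...,1].astype(int)-t["image"][...,0])  # saturation
for n,u,z in (("stamp",(209,273.7),.059),("box",(185,271),.048),("scr",(453,238),.01)): print(n,plane(t,u,z).round(3))
E
python3 -m jog '[[[0,0,0],[0,0,-0.14]],[[0,0,0],[0,0,-0.28]],[[0,0,0],[0,0,-0.373]],[[0,0,0],[0,0,-0.373]],[[0,0,0],[0,0,-0.373]]]' 1 20
python3 -c "
from station import ctrl; o=ctrl.get_obs(); print(o['q'])"
```

```text
cap dot (np.float64(196.73022151898735), np.float64(209.98101265822785)) (np.float64(247.50964187327824), np.float64(269.12947658402203)) [0.55219628 0.32889914 0.104     ] [0.55137743 0.32951915 0.104     ]
coin dot (np.float64(379.25), np.float64(242.17741935483872)) [ 0.39784031 -0.23923254  0.01      ]
[[362 367 364 365 359 369 367 362 358 362 363 366 361 357 357 366 356]
 [364 361 364 359 358 357 360 358 360 363 366 366 364 362 364 362 359]
 [362 357 347 338 339 353 377 390 386 389 387 376 361 369 367 360 366]
 [349 336 321 307 326 372 404 428 425 420 413 402 383 372 366 363 359]
 [327 293 284 307 363 405 441 452 446 440 434 424 413 394 373 367 359]
 [293 259 280 337 402 436 455 452 453 444 449 445 440 417 391 368 362]
 [266 247 284 372 431 452 455 451 448 443 453 453 439 429 398 368 364]
 [257 251 294 381 438 455 454 435 418 422 439 446 447 431 393 373 359]
 [257 244 288 377 432 457 447 424 387 402 430 449 446 428 391 370 362]
 [271 249 278 367 429 457 454 441 409 421 440 448 439 420 386 361 361]
 [292 253 263 347 408 442 457 446 443 445 442 439 432 406 372 360 357]
 [310 271 257 306 378 426 445 445 439 443 435 428 415 391 364 352 361]
 [331 303 274 290 341 390 423 430 430 432 433 417 394 372 353 357 357]
 [347 338 322 306 308 339 378 403 409 407 403 394 368 349 350 357 364]
 [359 354 351 336 322 323 340 354 369 368 371 365 351 346 357 359 361]
 [360 364 359 359 349 347 344 346 350 346 347 348 349 361 361 366 359]]
stamp [0.354 0.313 0.059]
box [0.372 0.391 0.048]
scr [ 0.385 -0.483  0.01 ]
t: 0.6
tool_pos: [0.2275, 0.5819, 0.2308]
tool_rot: [-0.003, -3.141, 0.001]
contact_force: [0.1, -0.5, 0.2]
opening: 0.0856
grip_force: 0.0
[ 1.07902711e+00  5.29645655e-02  1.61344435e+00  2.95634452e-05
  1.47597710e+00 -4.90003217e-01]
```

The tool axes are now (-X, +Y, -Z) in world. I'll go above the biscuit.

```bash
python3 -m jog '[[[-0.018,-0.038,0],[0,0,0]],[[-0.036,-0.077,0],[0,0,0]],[[-0.054,-0.115,0.01],[0,0,0]],[[-0.072,-0.153,0.03],[0,0,0]],[[-0.09,-0.191,0.05],[0,0,0]]]'
python3 -m jog '[[[-0.018,-0.038,0.01],[0,0,0]],[[-0.036,-0.077,0.03],[0,0,0]],[[-0.054,-0.115,0.05],[0,0,0]],[[-0.072,-0.153,0.07],[0,0,0]],[[-0.083,-0.175,0.08],[0,0,0]]]'
python3 -m jog '[[[0,0,0],[0,0,0]],[[0,0,0],[0,0,0]],[[0,0,0],[0,0,0]]]'
```

```text
t: 1.1
tool_pos: [0.3183, 0.3898, 0.1813]
tool_rot: [0.002, 3.14, 0.002]
contact_force: [0.0, 0.5, -0.4]
opening: 0.0852
grip_force: 0.0
t: 1.6
tool_pos: [0.4004, 0.2134, 0.0994]
tool_rot: [-0.006, -3.14, 0.002]
contact_force: [0.0, 0.6, 0.7]
opening: 0.0852
grip_force: 0.0
t: 1.9
tool_pos: [0.4009, 0.217, 0.1021]
tool_rot: [-0.001, 3.141, 0.001]
contact_force: [-0.3, 0.1, -0.0]
opening: 0.0858
grip_force: 0.0
```

```bash
python3 -m jog '[[[0,0,0.03],[0,0,0]],[[0,0,0.06],[0,0,0]],[[0,0,0.085],[0,0,0]],[[0,0,0.101],[0,0,0]],[[0,0,0.101],[0,0,0]]]'
python3 -m jog '[[[0,0,0],[0,0,0]],[[0,0,0],[0,0,0]],[[0,0,0],[0,0,0]],[[0,0,0],[0,0,0]],[[0,0,0],[0,0,0]]]' 0 25
python3 -m jog '[[[0,0,0],[0,0,0]],[[0,0,0],[0,0,0]],[[0,0,0],[0,0,0]],[[0,0,0],[0,0,0]],[[0,0,0],[0,0,0]]]'
```

```text
t: 2.4
tool_pos: [0.3985, 0.2166, -0.0016]
tool_rot: [0.003, -3.137, 0.002]
contact_force: [0.4, -0.0, 1.0]
opening: 0.0853
grip_force: 0.0
t: 2.9
tool_pos: [0.402, 0.2169, 0.0025]
tool_rot: [-0.0, 3.139, 0.002]
contact_force: [-1.5, 1.3, 4.9]
opening: 0.0491
grip_force: 25.0
t: 3.4
tool_pos: [0.402, 0.2169, 0.0025]
tool_rot: [-0.0, 3.139, 0.002]
contact_force: [-1.8, 0.6, 5.6]
opening: 0.0494
grip_force: 25.0
```

```bash
python3 -m jog '[[[0,0,-0.02],[0,0,0]],[[0,0,-0.05],[0,0,0]],[[0,0,-0.09],[0,0,0]],[[0,0,-0.13],[0,0,0]],[[0,0,-0.15],[0,0,0]]]'
python3 - <<'E'
from station import optics,ctrl
from h import *
t=optics.get_image("top");s=optics.get_image("scene");pickle.dump({"top":t,"scene":s},open("d1.pkl","wb"))
p=ctrl.get_obs()["tool_pos"];print(p,ctrl.get_obs()["opening"])
a=proj(t,p);b=proj(s,p);print(a,b)
f=lambda im,c:cv2.resize(im[int(c[1])-50:int(c[1])+50,int(c[0])-50:int(c[0])+50],(400,400),interpolation=cv2.INTER_CUBIC)
cv2.imwrite("pics/lift.png",np.hstack([f(t["image"],a),f(s["image"],b)]))
E
```

```text
t: 3.9
tool_pos: [0.4029, 0.2169, 0.1559]
tool_rot: [-0.0, 3.134, 0.004]
contact_force: [0.5, 0.1, -0.4]
opening: 0.0492
grip_force: 26.0
[0.40359985 0.21715881 0.15575597] 0.04909132108773448
[232.37142616 251.95831744] [318.30339653 245.61539286]
```

View pics/lift.png

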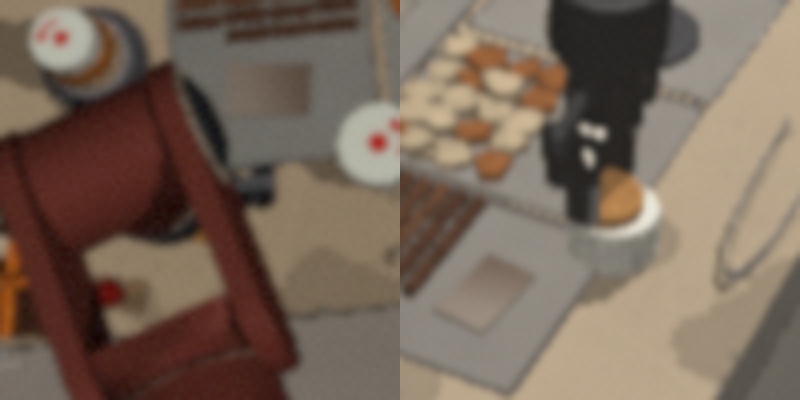

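The right panel shows the biscuit held between the pads at crop (620,195), looking about level. In the left panel the arm hides it. I'll carry it to the slate.

```bash
python3 -m jog '[[[-0.01,-0.025,0],[0,0,0]],[[-0.023,-0.062,0],[0,0,0]],[[-0.038,-0.102,0],[0,0,0]],[[-0.053,-0.142,0],[0,0,0]],[[-0.068,-0.182,0],[0,0,0]]]'
python3 -m jog '[[[-0.015,-0.04,0],[0,0,0]],[[-0.03,-0.08,0],[0,0,0]],[[-0.045,-0.12,0],[0,0,0]],[[-0.06,-0.16,0],[0,0,0]],[[-0.069,-0.187,0],[0,0,0]]]'
python3 -m jog '[[[0,0,0],[0,0,0]],[[0,0,0],[0,0,0]],[[0,0,0],[0,0,0]]]'
```

```text
t: 4.5
tool_pos: [0.4683, 0.0326, 0.1491]
tool_rot: [0.0, -3.14, -0.0]
contact_force: [0.6, -0.3, 0.3]
opening: 0.0497
grip_force: 26.0
t: 5.0
tool_pos: [0.5377, -0.1553, 0.1489]
tool_rot: [-0.003, -3.14, -0.0]
contact_force: [-0.7, 0.4, 0.6]
opening: 0.0494
grip_force: 26.0
t: 5.3
tool_pos: [0.537, -0.1518, 0.1493]
tool_rot: [0.001, -3.14, -0.002]
contact_force: [-0.2, -0.0, -0.2]
opening: 0.0495
grip_force: 26.0
```

```bash
python3 -m jog '[[[-0.003,0,0.04],[0,0,0]],[[-0.003,0,0.08],[0,0,0]],[[-0.003,0,0.11],[0,0,0]],[[-0.003,0,0.127],[0,0,0]],[[-0.003,0,0.130],[0,0,0]]]'
python3 -m jog '[[[0,0,0.002],[0,0,0]],[[0,0,0.004],[0,0,0]],[[0,0,0.0055],[0,0,0]],[[0,0,0.0065],[0,0,0]],[[0,0,0.0065],[0,0,0]]]'
```

```text
t: 5.8
tool_pos: [0.5381, -0.1505, 0.0171]
tool_rot: [0.003, -3.136, -0.004]
contact_force: [-0.2, -0.6, -0.1]
opening: 0.0493
grip_force: 26.0
t: 6.3
tool_pos: [0.5411, -0.1531, 0.0144]
tool_rot: [-0.0, 3.141, -0.001]
contact_force: [1.3, -0.8, -0.1]
opening: 0.0494
grip_force: 26.0
```

```bash
python3 -m jog '[[[0,0,0.001],[0,0,0]],[[0,0,0.001],[0,0,0]],[[0,0,0.001],[0,0,0]]]'
python3 -m jog '[[[0,0,0.001],[0,0,0]],[[0,0,0.001],[0,0,0]],[[0,0,0.001],[0,0,0]]]'
```

```text
t: 6.6
tool_pos: [0.5407, -0.1529, 0.0128]
tool_rot: [0.0, -3.142, -0.0]
contact_force: [-0.3, 0.8, -0.5]
opening: 0.0495
grip_force: 26.0
t: 6.9
tool_pos: [0.541, -0.153, 0.0125]
tool_rot: [0.0, -3.142, 0.0]
contact_force: [-1.3, 1.3, 6.1]
opening: 0.0496
grip_force: 26.7
```

Contact with the slate reads 6 N, so I'll release and look.

```bash
python3 -m jog '[[[0,0,0],[0,0,0]],[[0,0,0],[0,0,0]],[[0,0,0],[0,0,0]],[[0,0,0],[0,0,0]],[[0,0,0],[0,0,0]]]' 1 25
python3 -m jog '[[[0,0,-0.01],[0,0,0]],[[0,0,-0.04],[0,0,0]],[[0,0,-0.09],[0,0,0]],[[0,0,-0.12],[0,0,0]],[[0,0,-0.12],[0,0,0]]]'
python3 -m jog '[[[0.012,-0.01,0],[0,0,0]],[[0.035,-0.02,0],[0,0,0]],[[0.07,-0.04,0],[0,0,0]],[[0.105,-0.06,0],[0,0,0]],[[0.14,-0.086,0],[0,0,0]]]'
python3 -m jog '[[[0,0,0],[0,0,0]],[[0,0,0],[0,0,0]],[[0,0,0],[0,0,0]]]'
python3 - <<'E'
from station import optics,ctrl
from h import *
t=optics.get_image("top");s=optics.get_image("scene");pickle.dump({"top":t,"scene":s},open("d2.pkl","wb"))
a=(348,204);b=proj(s,(.54,-.152,.02))
f=lambda im,c:cv2.resize(im[int(c[1])-40:int(c[1])+40,int(c[0])-40:int(c[0])+40],(400,400),interpolation=cv2.INTER_CUBIC)
cv2.imwrite("pics/placed.png",np.hstack([f(t["image"],a),f(s["image"],b)]))
u=cv2.resize(t["image"],None,fx=4,fy=4,interpolation=cv2.INTER_CUBIC)
(x,y),ax,A=blob(u,[4*q for q in (330,186,366,222)],(10,110,60),(25,255,255)); uv=((x+.5)/4-.5,(y+.5)/4-.5);print(uv,np.array(ax)/4,A/16,plane(t,uv,.017))
E
```

```text
t: 7.4
tool_pos: [0.5407, -0.1528, 0.0116]
tool_rot: [0.0, -3.141, -0.0]
contact_force: [0.4, -0.2, 0.9]
opening: 0.0852
grip_force: 0.0
t: 7.9
tool_pos: [0.5446, -0.1545, 0.1394]
tool_rot: [-0.0, 3.13, -0.008]
contact_force: [0.2, -0.3, 0.4]
opening: 0.0854
grip_force: 0.0
t: 8.4
tool_pos: [0.3977, -0.2384, 0.1295]
tool_rot: [0.002, -3.138, -0.004]
contact_force: [-0.3, -0.8, 0.9]
opening: 0.0855
grip_force: 0.0
t: 8.7
tool_pos: [0.4004, -0.2384, 0.1309]
tool_rot: [0.001, -3.14, -0.002]
contact_force: [0.8, -1.2, -0.2]
opening: 0.0856
grip_force: 0.0
(348.4641971588135, 202.56259536743164) [16.23264122 16.78393173] 208.21875 [ 0.53997673 -0.15436339  0.017     ]
```

View pics/placed.png

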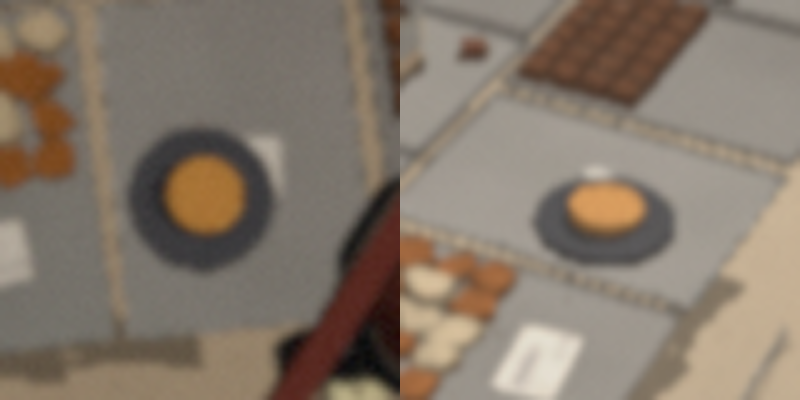

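The biscuit lies flat in the slate's middle, at left panel (205,195) and right panel (605,208), with an offset of about 3 mm. Next is the coin.

```bash
python3 -m jog '[[[0.0025,-0.001,0.04],[0,0,0]],[[0.0025,-0.001,0.08],[0,0,0]],[[0.0025,-0.001,0.11],[0,0,0]],[[0.0025,-0.001,0.126],[0,0,0]],[[0.0025,-0.001,0.127],[0,0,0]]]'
python3 -m jog '[[[0,0,0],[0,0,0]],[[0,0,0],[0,0,0]],[[0,0,0],[0,0,0]]]'
python3 -m jog '[[[0,0,0],[0,0,0]],[[0,0,0],[0,0,0]],[[0,0,0],[0,0,0]],[[0,0,0],[0,0,0]],[[0,0,0],[0,0,0]]]' 0 20
python3 -m jog '[[[0,0,0],[0,0,0]],[[0,0,0],[0,0,0]],[[0,0,0],[0,0,0]],[[0,0,0],[0,0,0]],[[0,0,0],[0,0,0]]]'
```

```text
t: 9.3
tool_pos: [0.3968, -0.2376, 0.0018]
tool_rot: [0.003, -3.137, -0.007]
contact_force: [-1.4, 0.7, 0.3]
opening: 0.086
grip_force: 0.0
t: 9.6
tool_pos: [0.3995, -0.2407, 0.0064]
tool_rot: [-0.001, 3.139, -0.003]
contact_force: [-0.7, -0.5, 0.1]
opening: 0.0854
grip_force: 0.0
t: 10.1
tool_pos: [0.3985, -0.2401, 0.0053]
tool_rot: [-0.0, 3.142, -0.0]
contact_force: [-1.4, 1.6, 5.6]
opening: 0.0376
grip_force: 19.8
t: 10.6
tool_pos: [0.3984, -0.2401, 0.0053]
tool_rot: [0.0, -3.142, 0.0]
contact_force: [-1.5, 1.4, 4.7]
opening: 0.0374
grip_force: 19.8
```

```bash
python3 -m jog '[[[0,0,-0.01],[0,0,0]],[[0,0,-0.03],[0,0,0]],[[0,0,-0.06],[0,0,0]],[[0,0,-0.09],[0,0,0]],[[0,0,-0.1],[0,0,0]]]'
python3 -m jog '[[[-0.02,0.012,0],[0,0,0]],[[-0.05,0.03,0],[0,0,0]],[[-0.085,0.052,0],[0,0,0]],[[-0.12,0.073,0],[0,0,0]],[[-0.142,0.0865,0],[0,0,0]]]'
python3 -m jog '[[[0,0,0.0],[0,0,0]],[[0,0,0.02],[0,0,0]],[[0,0,0.04],[0,0,0]],[[0,0,0.06],[0,0,0]],[[0,0,0.06],[0,0,0]]]'
python3 -m jog '[[[0,0,0],[0,0,0]],[[0,0,0],[0,0,0]],[[0,0,0],[0,0,0]]]'
python3 - <<'E'
from station import optics,ctrl
from h import *
p=ctrl.get_obs()["tool_pos"];print(p)
t=optics.get_image("top");s=optics.get_image("scene")
a=proj(t,p);b=proj(s,p)
f=lambda im,c:cv2.resize(im[int(c[1])-35:int(c[1])+35,int(c[0])-35:int(c[0])+35],(400,400),interpolation=cv2.INTER_CUBIC)
cv2.imwrite("pics/coinheld.png",np.hstack([f(t["image"],a),f(s["image"],b)]))
E
```

```text
t: 11.1
tool_pos: [0.4, -0.2413, 0.1086]
tool_rot: [-0.0, 3.137, -0.007]
contact_force: [0.2, 0.1, 0.5]
opening: 0.0374
grip_force: 20.1
t: 11.6
tool_pos: [0.5417, -0.1517, 0.1039]
tool_rot: [0.002, -3.141, -0.001]
contact_force: [-0.4, -1.2, -1.4]
opening: 0.0376
grip_force: 20.2
t: 12.1
tool_pos: [0.5366, -0.1525, 0.0407]
tool_rot: [-0.001, -3.134, -0.005]
contact_force: [-1.2, 0.2, -0.7]
opening: 0.0379
grip_force: 20.2
t: 12.4
tool_pos: [0.5411, -0.154, 0.0463]
tool_rot: [0.0, 3.139, -0.002]
contact_force: [0.8, 0.3, -0.0]
opening: 0.0377
grip_force: 20.2
[ 0.54108617 -0.15397591  0.04628339]
```

View pics/coinheld.png

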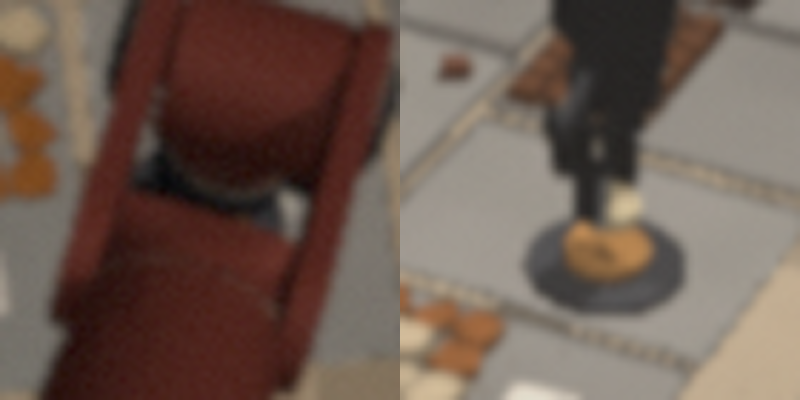

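The coin is held at right panel (625,205), over the biscuit at (608,250). I'll lower it.

```bash
python3 -m jog '[[[0,0,0.006],[0,0,0]],[[0,0,0.012],[0,0,0]],[[0,0,0.016],[0,0,0]],[[0,0,0.018],[0,0,0]],[[0,0,0.018],[0,0,0]]]'
python3 -m jog '[[[0,0,0.001],[0,0,0]],[[0,0,0.001],[0,0,0]],[[0,0,0.001],[0,0,0]]]'
python3 -m jog '[[[0,0,0.001],[0,0,0]],[[0,0,0.001],[0,0,0]],[[0,0,0.001],[0,0,0]]]'
```

```text
t: 13.0
tool_pos: [0.5398, -0.1532, 0.0261]
tool_rot: [0.0, -3.14, -0.001]
contact_force: [-0.2, 0.1, -0.2]
opening: 0.0376
grip_force: 20.2
t: 13.3
tool_pos: [0.5405, -0.1534, 0.026]
tool_rot: [-0.0, 3.141, -0.0]
contact_force: [-0.6, -0.9, -0.1]
opening: 0.0373
grip_force: 20.2
t: 13.6
tool_pos: [0.5406, -0.1535, 0.0254]
tool_rot: [-0.0, 3.141, -0.0]
contact_force: [-2.3, 0.9, 4.0]
opening: 0.0375
grip_force: 20.7
```

```bash
python3 -m jog '[[[0,0,0],[0,0,0]],[[0,0,0],[0,0,0]],[[0,0,0],[0,0,0]],[[0,0,0],[0,0,0]],[[0,0,0],[0,0,0]]]' 1 20
python3 -m jog '[[[0,0,-0.01],[0,0,0]],[[0,0,-0.04],[0,0,0]],[[0,0,-0.09],[0,0,0]],[[0,0,-0.135],[0,0,0]],[[0,0,-0.15],[0,0,0]]]'
python3 -m jog '[[[0,0.02,0],[0,0,0]],[[-0.001,0.06,0],[0,0,0]],[[-0.003,0.105,0],[0,0,0]],[[-0.004,0.15,0],[0,0,0]],[[-0.005,0.195,0],[0,0,0]]]'
python3 -m jog '[[[-0.001,0.045,0],[0,0,0]],[[-0.002,0.09,0],[0,0,0]],[[-0.003,0.135,0],[0,0,0]],[[-0.005,0.18,0],[0,0,0]],[[-0.006,0.22,0],[0,0,0]]]'
python3 -m jog '[[[0,0.03,0],[0,0,0]],[[-0.001,0.055,0],[0,0,0]],[[-0.001,0.067,0],[0,0,0]],[[-0.001,0.067,0],[0,0,0]],[[-0.001,0.067,0],[0,0,0]]]'
python3 - <<'E'
from station import optics,ctrl
from h import *
t=optics.get_image("top");s=optics.get_image("scene");pickle.dump({"top":t,"scene":s},open("d3.pkl","wb"))
u=cv2.resize(t["image"],None,fx=4,fy=4,interpolation=cv2.INTER_CUBIC)
for lo,hi,z in (((10,110,60),(25,255,255),.017),((18,30,140),(35,130,255),.029)):
    (x,y),ax,A=blob(u,[4*q for q in (337,193,361,214)],lo,hi); uv=((x+.5)/4-.5,(y+.5)/4-.5);print(uv,np.array(ax)/4,A/16,plane(t,uv,z))
f=lambda im,c:cv2.resize(im[int(c[1])-40:int(c[1])+40,int(c[0])-40:int(c[0])+40],(380,380),interpolation=cv2.INTER_CUBIC)
b=proj(s,(.54,-.152,.02));c=proj(s,(.552,.329,.13))
cv2.imwrite("pics/stack.png",np.hstack([f(t["image"],(348,203)),f(s["image"],c)]))
E
```

```text
t: 14.1
tool_pos: [0.5402, -0.1533, 0.0246]
tool_rot: [0.0, -3.141, -0.0]
contact_force: [0.1, -0.6, -0.0]
opening: 0.0854
grip_force: 0.0
t: 14.6
tool_pos: [0.5432, -0.1546, 0.1823]
tool_rot: [-0.0, 3.132, -0.007]
contact_force: [0.4, -0.4, 0.8]
opening: 0.0854
grip_force: 0.0
t: 15.1
tool_pos: [0.5448, 0.0432, 0.1748]
tool_rot: [-0.0, -3.142, -0.0]
contact_force: [0.8, 1.1, -0.1]
opening: 0.0851
grip_force: 0.0
t: 15.6
tool_pos: [0.5507, 0.2638, 0.1748]
tool_rot: [0.002, -3.141, -0.0]
contact_force: [1.3, -0.3, 0.6]
opening: 0.0853
grip_force: 0.0
t: 16.1
tool_pos: [0.5521, 0.3278, 0.1746]
tool_rot: [-0.0, -3.141, 0.001]
contact_force: [0.4, -0.0, 0.3]
opening: 0.0856
grip_force: 0.0
(348.1085138320923, 203.38393211364746) [14.12265491 16.32263565] 56.5625 [ 0.53732708 -0.15283093  0.017     ]
(349.1992588043213, 201.7678165435791) [12.2892952  12.86899281] 116.65625 [ 0.54005729 -0.15600338  0.029     ]
```

View pics/stack.png

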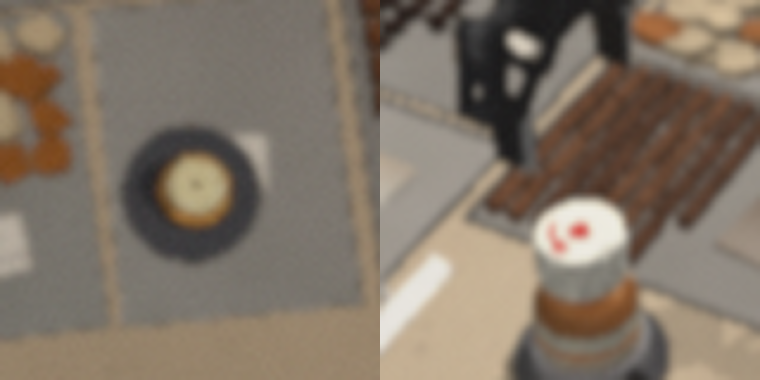

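The left panel shows the coin centred on the biscuit at (195,185), with about 2 mm of offset. The right panel shows the gripper straddling the cap, dot at (580,232). I'll descend and grip.

```bash
python3 -m jog '[[[0,0.001,0.02],[0,0,0]],[[0,0.001,0.045],[0,0,0]],[[0,0.001,0.07],[0,0,0]],[[0,0.001,0.087],[0,0,0]],[[0,0.001,0.0925],[0,0,0]]]'
python3 -m jog '[[[0,0,0],[0,0,0]],[[0,0,0],[0,0,0]],[[0,0,0],[0,0,0]]]'
python3 -m jog '[[[0,0,0],[0,0,0]],[[0,0,0],[0,0,0]],[[0,0,0],[0,0,0]],[[0,0,0],[0,0,0]],[[0,0,0],[0,0,0]]]' 0 50
python3 -m jog '[[[0,0,0],[0,0,0]],[[0,0,0],[0,0,0]],[[0,0,0],[0,0,0]],[[0,0,0],[0,0,0]],[[0,0,0],[0,0,0]]]'
```

```text
t: 16.7
tool_pos: [0.551, 0.3281, 0.0797]
tool_rot: [-0.002, -3.138, 0.003]
contact_force: [0.4, 0.1, 0.2]
opening: 0.0856
grip_force: 0.0
t: 17.0
tool_pos: [0.5533, 0.3301, 0.0842]
tool_rot: [-0.0, 3.139, 0.002]
contact_force: [0.3, 0.5, 0.9]
opening: 0.0853
grip_force: 0.0
t: 17.5
tool_pos: [0.5524, 0.3299, 0.0832]
tool_rot: [-0.001, 3.141, 0.001]
contact_force: [-2.2, -1.3, 4.2]
opening: 0.0473
grip_force: 51.3
t: 18.0
tool_pos: [0.5524, 0.3298, 0.0826]
tool_rot: [-0.0, 3.141, 0.001]
contact_force: [-1.4, 0.5, 5.0]
opening: 0.0476
grip_force: 51.4
```

```bash
python3 -m jog '[[[0,0,0.001],[0,0,0]],[[0,0,0.002],[0,0,0]],[[0,0,0.003],[0,0,0]],[[0,0,0.004],[0,0,0]],[[0,0,0.004],[0,0,0]]]'
python3 -m jog '[[[0,0,0.001],[0,0,0]],[[0,0,0.002],[0,0,0]],[[0,0,0.0025],[0,0,0]],[[0,0,0.0025],[0,0,0]],[[0,0,0.0025],[0,0,0]]]'
```

```text
t: 18.5
tool_pos: [0.5525, 0.3299, 0.0793]
tool_rot: [-0.0, 3.141, 0.001]
contact_force: [-3.0, -1.6, 8.2]
opening: 0.0474
grip_force: 51.7
t: 19.0
tool_pos: [0.5525, 0.3299, 0.0774]
tool_rot: [-0.0, 3.141, 0.0]
contact_force: [-3.9, -0.3, 10.2]
opening: 0.0474
grip_force: 51.9
```

```bash
python3 -m jog '[[[0,0,0.001],[0,0,0]],[[0,0,0.0018],[0,0,0]],[[0,0,0.0018],[0,0,0]],[[0,0,0.0018],[0,0,0]],[[0,0,0.0018],[0,0,0]]]'
```

```text
t: 19.5
tool_pos: [0.5525, 0.3299, 0.0759]
tool_rot: [-0.0, 3.141, 0.0]
contact_force: [-5.3, -1.8, 12.4]
opening: 0.0476
grip_force: 52.1
```

Pressed about 6.7 mm at 12.4 N. Now I'll twist anticlockwise, which is negative about tool z.

```bash
python3 -m jog '[[[0,0,0],[0,0,-0.06]],[[0,0,0],[0,0,-0.12]],[[0,0,0],[0,0,-0.18]],[[0,0,0],[0,0,-0.24]],[[0,0,0],[0,0,-0.30]]]'
python3 -m jog '[[[0,0,0],[0,0,-0.07]],[[0,0,0],[0,0,-0.14]],[[0,0,0],[0,0,-0.21]],[[0,0,0],[0,0,-0.28]],[[0,0,0],[0,0,-0.35]]]'
python3 -c "
from station import ctrl; o=ctrl.get_obs(); print(o['q'].round(3),o['wrist_torque'])"
```

```text
t: 20.0
tool_pos: [0.5541, 0.3308, 0.0769]
tool_rot: [-0.473, 3.101, 0.003]
contact_force: [-1.2, 0.7, 10.8]
opening: 0.0473
grip_force: 52.0
t: 20.5
tool_pos: [0.554, 0.3312, 0.0769]
tool_rot: [-1.006, 2.971, 0.003]
contact_force: [-0.8, 2.4, 10.5]
opening: 0.0474
grip_force: 52.0
[ 0.423  0.232  1.684  0.002  1.22  -1.801] [ 0.38186614  0.33473399 -0.0247245 ]
```

```bash
python3 -m jog '[[[0,0,0.0005],[0,0,-0.07]],[[0,0,0.0008],[0,0,-0.14]],[[0,0,0.0008],[0,0,-0.21]],[[0,0,0.0008],[0,0,-0.28]],[[0,0,0.0008],[0,0,-0.35]]]'
python3 -m jog '[[[0,0,0],[0,0,-0.07]],[[0,0,0],[0,0,-0.14]],[[0,0,0],[0,0,-0.21]],[[0,0,0],[0,0,-0.28]],[[0,0,0],[0,0,-0.33]]]'
python3 -m jog '[[[0,0,0],[0,0,0]],[[0,0,0],[0,0,0]],[[0,0,0],[0,0,0]]]'
python3 -c "
from station import ctrl; o=ctrl.get_obs(); print(o['q'].round(3),o['wrist_torque'])"
```

```text
t: 21.0
tool_pos: [0.5534, 0.3317, 0.076]
tool_rot: [-1.508, 2.751, 0.004]
contact_force: [-4.1, 3.7, 11.8]
opening: 0.0476
grip_force: 52.1
t: 21.5
tool_pos: [0.5527, 0.3319, 0.0758]
tool_rot: [-1.939, 2.467, 0.004]
contact_force: [-4.6, 4.3, 11.7]
opening: 0.0473
grip_force: 52.1
t: 21.8
tool_pos: [0.5527, 0.3319, 0.0758]
tool_rot: [-1.937, 2.469, 0.004]
contact_force: [-4.5, 4.4, 12.7]
opening: 0.0473
grip_force: 52.1
[ 0.424  0.233  1.685  0.004  1.22  -2.478] [ 0.66149174  0.90670238 -0.01390107]
```

```bash
python3 -m jog '[[[0,0,-0.002],[0,0,0]],[[0,0,-0.004],[0,0,0]],[[0,0,-0.006],[0,0,0]],[[0,0,-0.008],[0,0,0]],[[0,0,-0.01],[0,0,0]]]'
python3 -m jog '[[[0,0,-0.002],[0,0,0]],[[0,0,-0.004],[0,0,0]],[[0,0,-0.004],[0,0,0]],[[0,0,-0.004],[0,0,0]]]'
```

```text
t: 22.3
tool_pos: [0.5523, 0.3306, 0.0837]
tool_rot: [-1.938, 2.47, 0.002]
contact_force: [-0.6, 2.2, 2.8]
opening: 0.0473
grip_force: 51.3
t: 22.7
tool_pos: [0.5516, 0.3297, 0.0863]
tool_rot: [1.938, -2.471, -0.001]
contact_force: [-0.9, 3.8, -1.4]
opening: 0.0471
grip_force: 51.7
```

It's free: 3.7 mm above the locked height with almost no force. I'll lift it straight off.

```bash
python3 -m jog '[[[0,0,-0.004],[0,0,0]],[[0,0,-0.008],[0,0,0]],[[0,0,-0.012],[0,0,0]],[[0,0,-0.016],[0,0,0]],[[0,0,-0.02],[0,0,0]]]'
python3 -m jog '[[[0,0,-0.006],[0,0,0]],[[0,0,-0.014],[0,0,0]],[[0,0,-0.022],[0,0,0]],[[0,0,-0.03],[0,0,0]],[[0,0,-0.036],[0,0,0]]]'
python3 -m jog '[[[0,0,0],[0,0,0]],[[0,0,0],[0,0,0]],[[0,0,0],[0,0,0]],[[0,0,0],[0,0,0]],[[0,0,0],[0,0,0]]]'
python3 - <<'E'
from station import optics,ctrl
from h import *
t=optics.get_image("top");s=optics.get_image("scene")
f=lambda im,c:cv2.resize(im[int(c[1])-40:int(c[1])+40,int(c[0])-40:int(c[0])+40],(380,380),interpolation=cv2.INTER_CUBIC)
cv2.imwrite("pics/end.png",np.hstack([f(t["image"],(348,203)),f(s["image"],proj(s,(.552,.33,.12)))]))
o=ctrl.get_obs();print(o["tool_pos"],o["dq"].round(4))
E
```

```text
t: 23.2
tool_pos: [0.5526, 0.329, 0.1078]
tool_rot: [1.938, -2.472, 0.002]
contact_force: [0.0, -1.0, 0.7]
opening: 0.0474
grip_force: 52.0
t: 23.7
tool_pos: [0.5525, 0.3298, 0.1445]
tool_rot: [-1.938, 2.471, -0.001]
contact_force: [0.4, 0.1, -0.7]
opening: 0.0476
grip_force: 52.0
t: 24.2
tool_pos: [0.5519, 0.3295, 0.1427]
tool_rot: [1.938, -2.471, -0.0]
contact_force: [0.3, 0.0, 0.5]
opening: 0.0475
grip_force: 52.0
[0.55205948 0.32957067 0.14290051] [-0.0016  0.0001 -0.0031 -0.0009  0.0011  0.0011]
```

View pics/end.png

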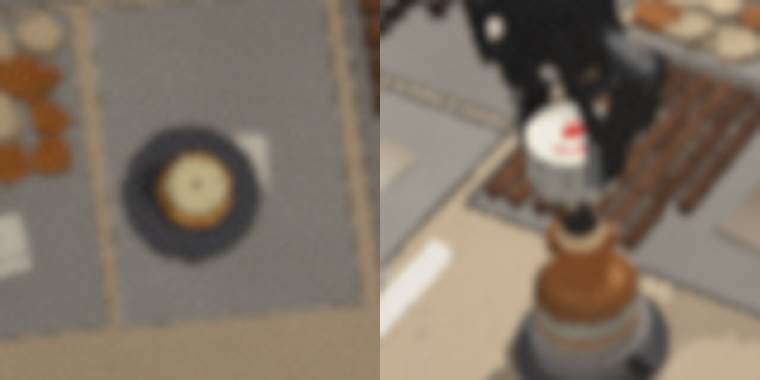

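The right panel shows the cap gripped upright at (560,150), straight above the open neck at (580,230). The left panel shows the stack undisturbed at (195,185). I'll hand the job in.

```bash
python3 -c "
from station import job; print(job.finish_job())"
```

```text
the job is handed in; nothing more can be done
None
```

I handed the job in at about 24 s: the biscuit and coin are stacked on the slate, and the cap is off and held upright about 4 cm above the open neck. No verdict came back.

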